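# Restock a filter carton in its lane of the bench rack

### The job

Restock the orange filter carton that stands on the loading apron of the bench rack: slide it over to the lane that already holds an orange carton and push it straight down that lane until it meets the orange carton at the end, square to it. Work gently with the fingertips or the outside of the fingers only: never pinch, lift or tip the carton, and let neither the carton nor the robot touch the blue guide rails, whose raw edges scuff the cartons. Leave the stocked cartons and everything else on the bench where they are, then move clear.

Things in the scene. Friction and masses are not known exactly. Their poses are not given: they have to be found in the camera images.
- rack: fixed bench-top stock rack, yaw varies: plywood board 370 (x) x 350 (y) x 12 mm. Origin: centre of the board's underside; board top at z = 12 mm. x runs down the lanes away from the robot, z up. x from -185 to -25 mm is a flat open loading apron. Three lanes follow, centre lines at y = -108, 0, +108 mm, from mouths at x = -25 mm to a 60 mm tall steel rear stop at x = +165 mm
- rails: the rack's four blue guide rails, fixed, same origin and axes as the rack. Each is 12 mm wide and stands 20 mm above the board (top at z = 32 mm); centre lines at y = -162, -54, +54, +162 mm, from rounded noses at x = -25 mm to the rear stop. Clear width between two rails: 96 mm
- carton: the loose orange carton on the loading apron: a closed rigid box 72 x 72 x 76 mm tall, 0.2 to 0.4 kg, white band round its sides, tape strip over its top. Origin: centre of its underside; x, y square to its sides, z up. At the start turned up to 0.3 rad to the rack, in front of any lane or rail. It slides easily on the lacquered board (friction 0.25 to 0.45)
- stock_orange: orange carton like the first (72 x 72 x 76 mm), loose, already home at the end of its lane, its back within 3 mm of the rear stop, square and midway between the rails. It may be in any of the three lanes: that is the orange lane. Origin: centre of its underside; x, y as the rack's
- stock_white: white stock carton, same size, home at the end of another lane; leave alone
- stock_green: green stock carton, same size, home at the end of the remaining lane; leave alone
- spray_can: aerosol can, 60 mm diameter, 170 mm tall, standing to the left (+y) of the rack; leave alone. Origin: centre of its underside
- mug: blue mug, 80 mm diameter, 90 mm tall, standing to the left (+y) of the rack; leave alone. Origin: centre of its underside
- screwdriver: screwdriver lying to the right (-y) of the rack; leave alone
- wrench: wrench lying to the right (-y) of the rack; leave alone
- funnel_jar: amber glass jar, 60 mm diameter, 72 mm tall, standing right (-y) of the rack; leave alone. Origin: centre of its underside
Not all that is in view belongs to the job. What is shaped like the stock_orange but pink, purple or red is not meant.

How it is judged:
By the outcome, as a careful person would: the job done as asked, in the order asked, and still so for the second after the job is handed in, with the robot touching nothing.
It also fails if it takes over 58 s, if anything falls off the work surface, if the arm or the gripper's body presses on something with over 40 N, if the wrist force passes 120 N, or if a joint passes its speed limit or range.

### The arm

A 7-joint arm with a two-finger parallel gripper is mounted at the origin on the work surface. World frame = base frame: x ahead of the robot, y to its left, z up, the work surface at z = 0. Lengths are in m, angles in rad, forces in N, time in s.
With the tool pointing down it reaches from about 0.425 to 0.875 m from the base axis. Payload 8.4 kg.
Tool frame: the origin (TCP) lies midway between the tips of the shut fingers; the grasp point (between the pads) lies 19 mm behind it; z points along the fingers, y is the direction in which the jaws open and shut (so a half turn about z gives the same grasp; the last joint's range is limited). The gripper opens to 85 mm and grips with 20 to 120 N. Pads are 22 mm wide; open, the fingers measure 114 mm over their backs; the gripper's body (76 mm by 85 mm) begins 54 mm behind the grasp point. The pads swing forward as they close: fully open they stand 13 mm farther back than shut.
Start: joints at [1.158, 0.333, 0.04, 1.465, -0.013, 1.343, -0.059], TCP at [0.201, -0.618, 0.231] pointing down, gripper open.
Joint ranges: [-2.58, 2.58], [-0.38, 2.09], [-1.3, 1.39], [0.25, 2.4], [-1.5, 4.64], [0.08, 2.09], [-2.65, 2.65]. Speed limits (rad/s): [2.22, 2.22, 2.79, 2.79, 3.14, 3.14, 3.14].

### API

Orientations are given as a unit quaternion [w, x, y, z].
In Python, from station import env, viewer, ticket gives the robot as it stands.
- The arm moves only by the shell command python3 -m handwheel 'ROWS' [OPENING] [FORCE]. ROWS is a JSON object of lists of equal length, an entry for each row: "translation": the shift along the tool's x, y, z in cm, a list of three; "twist": the turn about the tool's z in rad. In form: {"translation": [[dx, dy, dz], ...], "twist": [twist, ...]}. A call has 1 to 12 rows; each row shifts and turns the commanded pose from where the row before left it, along the tool's axes as they then stand; what a row does not reach is not made up. A row lasts 1/8 s, in which the tool goes at most 62.5 mm and 10.7 degrees, less where a joint would pass 70% of its speed; a pose out of reach is approached as far as the arm can. A call is refused whole if a number of a shift passes 6.25 or a number of a turn 0.188, either way. A call with a gripper value outside its range is refused whole. OPENING is the opening, from 0 (shut) to 1 (fully open), set as the call begins (- or left out, the last holds). The fingers move at their own pace and stop on an object; FORCE is the grip in N (left out, the last holds). Time passes only in rows, so rows that do not move let the fingers close. It gives the time, the measured TCP pose, the force and the opening at its end, in the units of the state.
- env.state(): the state, without advancing time (a new reading comes with each control period).
- viewer.get_image(name): name is "scene" or "side" or "wrist"; returns the picture (480x640x3 uint8, blue, green, red); there is no depth.
- viewer.camera_model(name): a dict with "fx", "fy", "cx", "cy" (pixels), "dist" ([k1, k2, p1, p2, k3] as OpenCV has them; the pictures are not rectified), "rvec" (rotation vector, rad) and "tvec" (3), from world to camera coordinates, as OpenCV has them; the wrist camera has in their place "hand_eye" (4x4, takes a point from camera to tool coordinates, whose origin is the TCP and whose axes are the flange's). Camera axes: x right, y down, z forward; pixel columns grow to the right and rows downward; lengths in m; the calibration is good to about 2 mm. A picture is of the moment at which its call begins: read the wrist's pose just before it. camera_model takes no time and is no camera call.
- ticket.sign_off(): hands the job in, once; it reports no verdict.
The state is a dict: "t": time; "joints": joint angles; "dq": joint speeds; "effort": joint torques, N m; "tool_pos": TCP position; "tcp_rot": TCP orientation; "ft_force": force on the tool from outside, world axes, zero at the start; "torque": the same for the moment, N m; "finger_gap": opening from 0.0 (shut) to 1.0 (fully open).
Only numpy, scipy, OpenCV 4.12 (cv2) and the standard library are available. Lean on these libraries where they do the work, as an engineer would, in place of code of your own. Each camera call takes 0.05 s, during which the arm holds its last target.

## Working session

There is one attempt and no reset: what is moved stays moved. The work goes in short steps, Python scripts to look and compute and a shell command to move; the robot and the scene stay as the last step left them, time stands still between calls to the robot, and variables do not carry over. Pictures are saved under pics/ and viewed, and the job is handed in when it is done.

```bash
ls; mkdir -p pics; python3 - <<'E'
from station import env, viewer, ticket
import cv2
s=env.state(); print({k:s[k] for k in('t','joints','tool_pos','tcp_rot','ft_force','finger_gap')})
for n in('scene','side'):
    cv2.imwrite(f'pics/{n}0.png',viewer.get_image(n)); print(n,viewer.camera_model(n))
print(viewer.camera_model('wrist'))
E
```

```text
pics
{'t': 0.0, 'joints': array([ 1.15779525,  0.33391564,  0.03985692,  1.46634332, -0.01341822,
        1.34328976, -0.05851723]), 'tool_pos': array([ 0.20047545, -0.61779901,  0.23038271]), 'tcp_rot': array([-8.26383413e-04,  9.87717830e-01,  1.56245875e-01, -1.76982162e-04]), 'ft_force': array([-0.21375754, -0.15457977, -1.05758196]), 'finger_gap': 1.0005827367263385}
scene {'fx': 505.06039185448145, 'fy': 505.06039185448145, 'cx': 320.33565557622376, 'cy': 239.9474534585375, 'dist': array([-0.03695092,  0.        ,  0.        ,  0.        ,  0.        ]), 'rvec': array([ 1.3506145 ,  2.37819265, -0.78551015]), 'tvec': array([ 0.32159951, -0.35191606,  1.52701691])}
side {'fx': 450.74769248300026, 'fy': 450.74769248300026, 'cx': 320.686673653537, 'cy': 242.18370171596413, 'dist': array([-0.02459286,  0.        ,  0.        ,  0.        ,  0.        ]), 'rvec': array([ 2.22744858, -0.12407846,  0.0738071 ]), 'tvec': array([-0.59050869,  0.05486919,  1.06246612])}
{'fx': 396.1255795465153, 'fy': 396.1255795465153, 'cx': 327.14900875759537, 'cy': 240.94110565944735, 'dist': array([0.0019136, 0.       , 0.       , 0.       , 0.       ]), 'hand_eye': array([[ 6.69478009e-04, -9.46828212e-01, -3.21738852e-01,
         8.39652275e-02],
       [ 9.99999718e-01,  7.43674849e-04, -1.07710049e-04,
         3.69106499e-04],
       [ 3.41252005e-04, -3.21738689e-01,  9.46828443e-01,
        -1.42311346e-01],
       [ 0.00000000e+00,  0.00000000e+00,  0.00000000e+00,
         1.00000000e+00]])}
```

View pics/scene0.png

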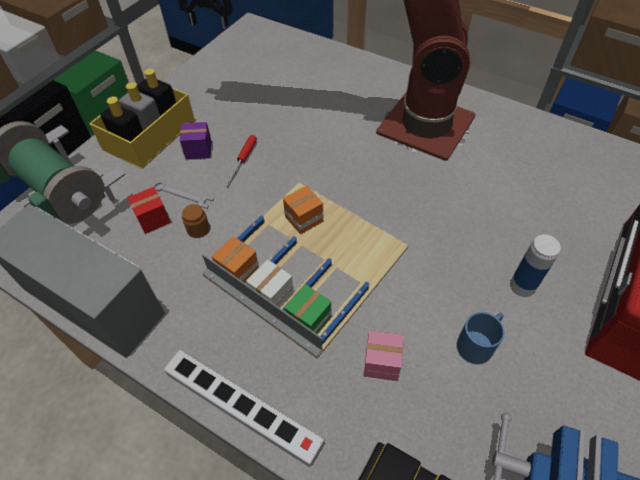

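View pics/side0.png

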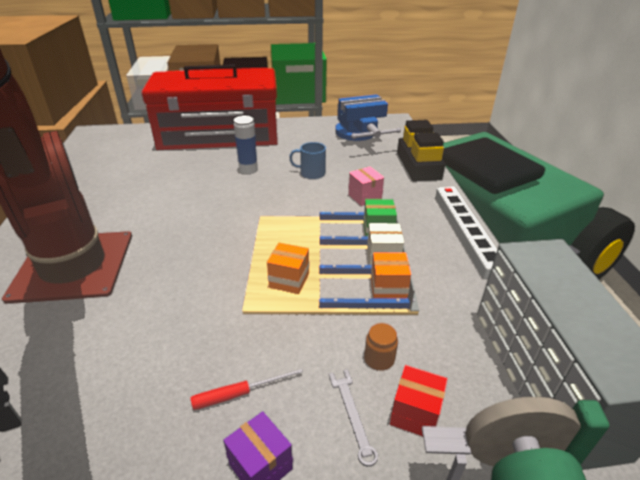

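The loose orange carton is at scene (303,209) and side (288,266). The orange stock carton is in the right-hand (-y) lane, at scene (235,258) and side (390,275). Possible confusions: stock orange (235,258), red (149,209), purple (196,141) and pink (384,355). I choose the one on the apron at (303,209).

```bash
cat > h.py <<'E'
from station import env, viewer, ticket
import cv2, numpy as np
from scipy.spatial.transform import Rotation as R
def cam(n,s=None):
    m=viewer.camera_model(n); K=np.array([[m['fx'],0,m['cx']],[0,m['fy'],m['cy']],[0,0,1]]); d=np.array(m['dist'])
    if n=='wrist':
        s=s or env.state(); q=s['tcp_rot']; T=np.eye(4); T[:3,:3]=R.from_quat([q[1],q[2],q[3],q[0]]).as_matrix(); T[:3,3]=s['tool_pos']
        M=T@m['hand_eye']; Rw=M[:3,:3]; C=M[:3,3]
        return K,d,Rw,C
    Rc=cv2.Rodrigues(m['rvec'])[0]; return K,d,Rc.T,-Rc.T@np.array(m['tvec'])
def ray(c,px,z):
    K,d,Rw,C=c; p=cv2.undistortPoints(np.array(px,float).reshape(-1,1,2),K,d).reshape(-1,2)
    v=np.c_[p,np.ones(len(p))]@Rw.T
    return C+v*((z-C[2])/v[:,2])[:,None]
def proj(c,P):
    K,d,Rw,C=c; rv=cv2.Rodrigues(Rw.T)[0]
    return cv2.projectPoints(np.array(P,float).reshape(-1,1,3),rv,-Rw.T@C,K,d)[0].reshape(-1,2)
E
python3 - <<'E'
import cv2
a=cv2.imread('pics/scene0.png'); cv2.imwrite('pics/c0.png',cv2.resize(a[175:360,195:415],None,fx=3.2,fy=3.2,interpolation=cv2.INTER_CUBIC))
a=cv2.imread('pics/side0.png'); cv2.imwrite('pics/c1.png',cv2.resize(a[190:320,238:428],None,fx=4,fy=4,interpolation=cv2.INTER_CUBIC))
E
```

```text
(no output)
```

View pics/c0.png

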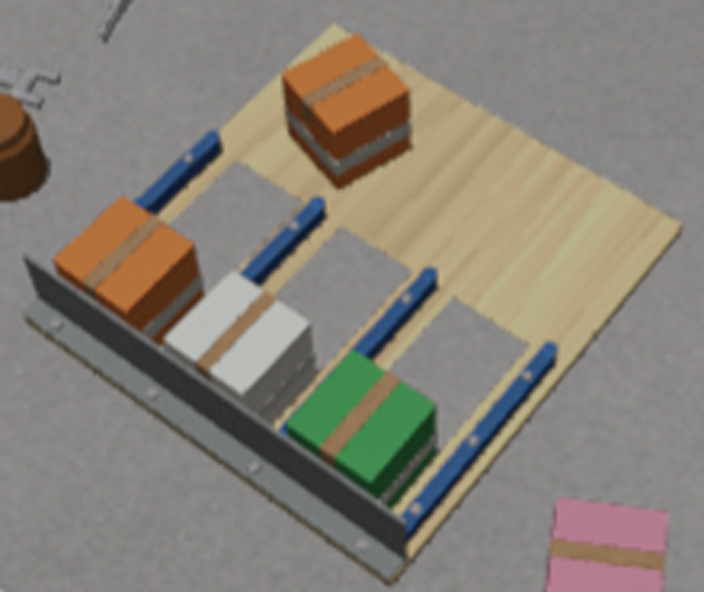

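View pics/c1.png

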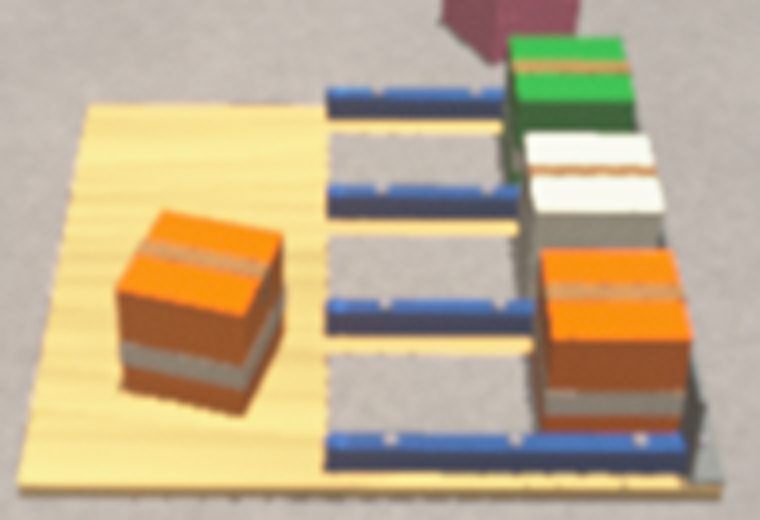

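```bash
python3 - <<'E'
from h import *
S=cam('scene');D=cam('side')
def sc(p): return (np.array(p,float)+.5)/3.2+[195,175]-.5
def sd(p): return (np.array(p,float)+.5)/4+[238,190]-.5
def show(n,c,px,z):
    P=ray(c,px,z); print(n,np.round(P[:,:2]*1000,1).tolist()); return P
b=show('board near sc',S,sc([[337,25],[681,228]]),.012)
b2=show('board near sd',D,sd([[20,488],[90,104]]),.012)
for x in(b,b2): v=x[1]-x[0]; print(np.hypot(*v[:2]),np.arctan2(-v[0],v[1]))
# carton top corners
c=show('car sc',S,sc([[283,75],[357,35],[409,95],[340,135]]),.088)
d=show('car sd',D,sd([[118,291],[164,211],[284,233],[243,315]]),.088)
for x in(c,d):
    print(x.mean(0)[:2], [np.degrees(np.arctan2(*(x[(i+1)%4]-x[i])[1::-1])) for i in range(4)],[np.hypot(*(x[(i+1)%4]-x[i])[:2]) for i in range(4)])
c=show('stock sc',S,sc([[55,261],[125,199],[198,247],[131,311]]),.088)
d=show('stock sd',D,sd([[540,250],[677,250],[690,339],[546,339]]),.088)
for x in(c,d):
    print(x.mean(0)[:2], [np.degrees(np.arctan2(*(x[(i+1)%4]-x[i])[1::-1])) for i in range(4)],[np.hypot(*(x[(i+1)%4]-x[i])[:2]) for i in range(4)])
show('rail top noses sc',S,sc([[214,130],[318,198],[431,268],[551,343]]),.032)
show('rail top sd: near edge nose',D,sd([[328,448],[328,312],[328,198],[328,100]]),.032)
E
```

```text
board near sc [[406.2, -195.5], [450.5, 147.2]]
board near sd [[407.5, -204.5], [447.2, 145.3]]
0.3454695731518656 -0.12851573599259675
0.352031265933603 -0.11308612786589987
car sc [[528.5, -163.0], [464.6, -135.7], [496.7, -69.1], [556.3, -93.5]]
car sd [[464.4, -141.8], [491.2, -76.0], [555.3, -102.3], [527.9, -167.7]]
[ 0.51152862 -0.11530121] [np.float64(156.93857216732687), np.float64(64.32547779842358), np.float64(-22.264131973322527), np.float64(-111.76032656330841)] [np.float64(0.06945493911753356), np.float64(0.07399067750834759), np.float64(0.06438873414303488), np.float64(0.07482900170360926)]
[ 0.50969875 -0.12194103] [np.float64(67.85191302386403), np.float64(-22.332793222542097), np.float64(-112.75924673833654), np.float64(157.855892811093)] [np.float64(0.07108699409633695), np.float64(0.06932774146363378), np.float64(0.07086276873892546), np.float64(0.06857152027467421)]
stock sc [[755.3, -206.5], [686.0, -196.5], [693.7, -125.9], [761.6, -134.7]]
stock sd [[691.3, -131.3], [765.1, -139.1], [752.6, -210.1], [679.5, -202.3]]
[ 0.72415432 -0.16591033] [np.float64(171.79576251934353), np.float64(83.76241730223107), np.float64(-7.385117176029854), np.float64(-94.96995849320649)] [np.float64(0.07001404551597422), np.float64(0.07095213307435397), np.float64(0.06839364705179755), np.float64(0.07200277284500045)]
[ 0.72212543 -0.1707148 ] [np.float64(-5.9917373319357115), np.float64(-100.01606612241122), np.float64(173.91257011821915), np.float64(80.58145831183529)] [np.float64(0.07425727796191993), np.float64(0.07210975084981021), np.float64(0.07349668082620751), np.float64(0.0719378290576302)]
rail top noses sc [[566.0, -208.7], [580.5, -101.0], [592.3, 6.7], [604.6, 114.1]]
rail top sd: near edge nose [[567.3, -212.3], [579.5, -106.0], [591.5, -0.8], [603.6, 104.5]]
```

Rack yaw is about -0.115, with its origin near (610,-47) mm. The carton is at rack (-90,-82) mm, turned about -0.27 rad. The crop shows the orange carton on the apron and the orange stock in the -y lane. Next I move to a wrist viewing pose.

```bash
cat > g.py <<'E'
# python3 g.py x y z yaw   (rack mm, TCP z mm world, yaw rel. to rack deg) -> shift in the tool axes (cm), after twisting, and before
import sys; from h import *
O=np.array([610.,-47.5]); Y=-0.115
import os,json
if os.path.exists('rack.json'): O,Y=json.load(open('rack.json')); O=np.array(O)
def w2r(p): c,s=np.cos(Y),np.sin(Y); d=np.asarray(p)[...,:2]*1000-O; return d@np.array([[c,-s],[s,c]])
def r2w(p): c,s=np.cos(Y),np.sin(Y); return (np.asarray(p,float)@np.array([[c,s],[-s,c]])+O)/1000
if __name__=='__main__':
    s=env.state(); q=s['tcp_rot']; M=R.from_quat([q[1],q[2],q[3],q[0]]).as_matrix(); yaw=np.arctan2(M[1,0],M[0,0])
    print('t %.2f'%s['t'],'rack pos',np.round(w2r(s['tool_pos']),1),'z %.1f'%(s['tool_pos'][2]*1000),'yaw rel deg %.2f'%np.degrees(yaw-Y),'tilt',np.round(M[:2,2],4),'F',np.round(s['ft_force'],1),'gap %.2f'%s['finger_gap'],'j',np.round(s['joints'],2))
    if len(sys.argv)>1:
        x,y,z,a=map(float,sys.argv[1:5]); tw=-(np.radians(a)+Y-yaw); tw=(tw+np.pi)%(2*np.pi)-np.pi
        d=np.r_[r2w([x,y]),z/1000]-s['tool_pos']
        print('shift now',np.round(M.T@d*100,2),'twist %.3f'%tw,'shift after twist',np.round((M@R.from_euler('z',tw).as_matrix()).T@d*100,2))
E
python3 g.py -60 -20 330 90
```

```text
t 0.10 rack pos [-341.4 -613.6] z 230.5 yaw rel deg 24.57 tilt [-0.0006  0.0013] F [-0.6  1.   0.6] gap 1.00 j [ 1.16  0.33  0.04  1.47 -0.01  1.34 -0.06]
shift now [ 50.27 -42.3   -9.89] twist -1.142 shift after twist [59.37 28.13 -9.89]
```

```bash
python3 -m handwheel '{"translation":[[0,0,-1.25],[0,0,-1.25],[0,0,-1.25],[0,0,-1.25],[0,0,-1.25],[0,0,-1.25],[0,0,-1.25],[0,0,-1.25]],"twist":[-0.143,-0.143,-0.143,-0.143,-0.143,-0.143,-0.143,-0.143]}' 0.4 20; python3 g.py -60 -20 330 90
```

```text
t: 1.1
tool_pos: [0.2005, -0.6181, 0.3312]
tcp_rot: [-0.0, 0.744, 0.668, 0.0]
ft_force: [-0.1, -0.2, 0.2]
finger_gap: 0.399
t 1.10 rack pos [-341.3 -613.8] z 331.2 yaw rel deg 90.38 tilt [-0.0004  0.001 ] F [-0.1 -0.2  0.2] gap 0.40 j [ 1.27  0.31 -0.11  1.29  0.03  1.54  1.06]
shift now [59.19 28.53  0.16] twist 0.007 shift after twist [59.38 28.13  0.16]
```

```bash
python3 -m handwheel '{"translation":[[5,2.35,0],[5,2.35,0],[5,2.35,0],[5,2.35,0],[5,2.35,0],[5,2.35,0],[5,2.35,0],[5,2.35,0],[5,2.35,0],[5,2.35,0],[5,2.35,0],[5,2.35,0]],"twist":[0,0,0,0,0,0,0,0,0,0,0,0]}'; python3 -m handwheel '{"translation":[[0,0,0],[0,0,0]],"twist":[0,0]}';  python3 g.py -60 -20 330 90; python3 - <<'E'
from h import *
import pickle
s=env.state(); im=viewer.get_image('wrist'); cv2.imwrite('pics/w1.png',im); pickle.dump(s,open('w1.pkl','wb'))
E
```

```text
t: 2.6
tool_pos: [0.549, -0.0525, 0.3312]
tcp_rot: [0.0, 0.746, 0.666, -0.0]
ft_force: [1.0, 0.3, 0.2]
finger_gap: 0.401
t: 2.85
tool_pos: [0.5483, -0.0542, 0.3309]
tcp_rot: [-0.0, 0.746, 0.666, -0.0]
ft_force: [-0.1, -1.1, 0.2]
finger_gap: 0.401
t 2.85 rack pos [-60.5 -13.8] z 330.9 yaw rel deg 90.12 tilt [-0.001  -0.0001] F [-0.1 -1.1  0.2] gap 0.40 j [ 0.6   0.15 -0.65  1.52  0.09  1.51 -0.17]
shift now [-0.62  0.05  0.09] twist 0.002 shift after twist [-0.62  0.05  0.09]
```

View pics/w1.png

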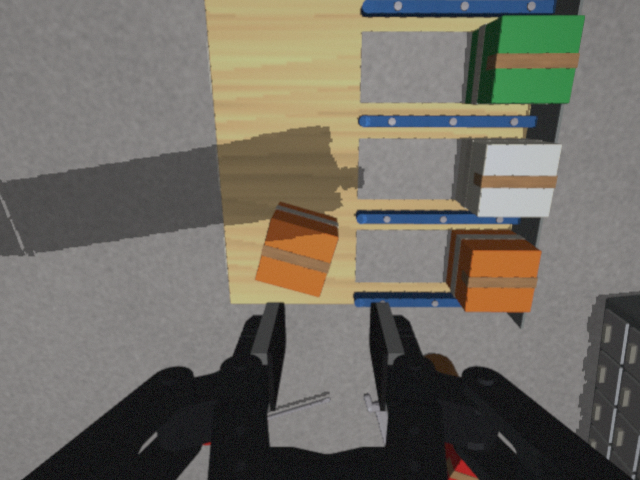

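The wrist view shows the loose carton top at about (297,253), the orange stock at (500,275) and the rail noses at x≈358. Next I refine the rack and carton poses.

```bash
python3 - <<'E'
from h import *; import pickle; from g import w2r
s=pickle.load(open('w1.pkl','rb')); W=cam('wrist',s); im=cv2.imread('pics/w1.png'); hsv=cv2.cvtColor(im,cv2.COLOR_BGR2HSV)
# near edge of board: wood mask
wood=cv2.inRange(hsv,(10,60,60),(32,200,255)); pts=[]
for r in list(range(10,140,4))+list(range(265,300,4)):
    c=np.where(wood[r,180:300])[0]
    if len(c): pts.append((c[0]+180-.5,r))
P=ray(W,pts,.012)[:,:2]; vx,vy,x0,y0=cv2.fitLine((P*1000).astype(np.float32),cv2.DIST_HUBER,0,.01,.01).ravel()
print('near edge yaw',np.arctan2(-vx*np.sign(vy),abs(vy)), 'rack',np.round(w2r(P)[::8],1).tolist())
pts=[]
for c in range(240,340,5):
    r=np.where(wood[280:330,c])[0]; pts.append((c,r[-1]+280+.5))
P=ray(W,pts,.012); print('right edge',np.round(w2r(P)[::4],1).tolist())
blue=cv2.inRange(hsv,(100,120,60),(125,255,255)); 
for k in cv2.findContours(blue,0,2)[0]:
    if cv2.contourArea(k)<200: continue
    k=k.reshape(-1,2); x=k[:,0].min(); n=k[k[:,0]<=x+1].mean(0); 
    mid=[(c,k[k[:,0]==c][:,1].min(),k[k[:,0]==c][:,1].max()) for c in(x+15,x+50,x+80)]
    print('nose',np.round(w2r(ray(W,[n-[.5,0]],.032)),1).tolist(),'top/bot',[np.round(w2r(ray(W,[(c,a-.5),(c,b+.5)],.032)),1).tolist() for c,a,b in mid])
# carton tops: bright orange incl tape
V=hsv[...,2]
for nm,(x,y,w,h) in dict(loose=(240,195,110,110),stock=(445,225,110,95)).items():
    o=cv2.inRange(hsv[y:y+h,x:x+w],(5,150,150),(16,255,255)); 
    k=np.vstack([c for c in cv2.findContours(o,0,2)[0] if cv2.contourArea(c)>80]).reshape(-1,2)+[x,y]
    Q=(ray(W,cv2.convexHull(k.astype(np.float32)).reshape(-1,2),.088)[:,:2]*1000).astype(np.float32)
    print(nm,cv2.minAreaRect(Q),np.round(w2r(np.array(cv2.minAreaRect(Q)[0])/1000),1))
E
```

```text
near edge yaw -0.11426826 rack [[-185.1, 162.5], [-185.8, 132.9], [-185.5, 101.9], [-185.2, 69.3], [-186.0, 35.1], [-185.0, -158.5]]
right edge [[-172.5, -173.6], [-146.6, -173.5], [-120.5, -171.9], [-94.6, -173.3], [-68.6, -173.2]]Traceback (most recent call last):
  File "<stdin>", line 18, in <module>
    return umr_minimum(a, axis, None, out, keepdims, initial, where)
ValueError: zero-size array to reduction operation minimum which has no identity
```

```bash
echo '[[609.7,-46.2],-0.1145]' > rack.json; python3 - <<'E'
from h import *; import pickle; from g import w2r
s=pickle.load(open('w1.pkl','rb')); W=cam('wrist',s); im=cv2.imread('pics/w1.png'); hsv=cv2.cvtColor(im,cv2.COLOR_BGR2HSV)
blue=cv2.inRange(hsv,(100,120,60),(125,255,255)); 
for k in cv2.findContours(blue,0,cv2.CHAIN_APPROX_NONE)[0]:
    if cv2.contourArea(k)<200: continue
    k=k.reshape(-1,2); x=k[:,0].min(); n=k[k[:,0]<=x+1].mean(0); 
    mid=[(c,k[k[:,0]==c][:,1].min(),k[k[:,0]==c][:,1].max()) for c in(x+15,x+50)]
    print('nose',np.round(w2r(ray(W,[n-[.5,0]],.032)),1).tolist(),'top/bot',[np.round(w2r(ray(W,[(c,a-.5),(c,b+.5)],.032)),1).tolist() for c,a,b in mid])
for nm,(x,y,w,h) in dict(loose=(240,195,110,110),stock=(445,225,110,95)).items():
    o=cv2.inRange(hsv[y:y+h,x:x+w],(5,150,150),(16,255,255)); 
    k=np.vstack([c for c in cv2.findContours(o,0,2)[0] if cv2.contourArea(c)>80]).reshape(-1,2)+[x,y]
    Q=(ray(W,cv2.convexHull(k.astype(np.float32)).reshape(-1,2),.088)[:,:2]*1000).astype(np.float32)
    r=cv2.minAreaRect(Q); print(nm,r,np.round(w2r(np.array(r[0])/1000),1),'yaw rel',r[2]+6.56)
E
```

```text
nose [[-24.7, -161.0]] top/bot [[[-6.0, -155.5], [-5.6, -166.5]], [[37.2, -155.3], [38.0, -167.8]]]
nose [[-24.9, -53.2]] top/bot [[[-7.7, -47.2], [-7.3, -59.1]], [[32.4, -47.1], [33.2, -59.0]]]
nose [[9.6, 58.5]] top/bot [[[25.3, 59.1], [26.0, 48.9]], [[62.4, 59.1], [63.4, 48.9]]]Traceback (most recent call last):
  File "<stdin>", line 7, in <module>
    return umr_minimum(a, axis, None, out, keepdims, initial, where)
ValueError: zero-size array to reduction operation minimum which has no identity
```

```bash
echo '[[609.8,-45.5],-0.1145]' > rack.json; cat > car.py <<'E'
from h import *; from g import w2r
def tops(im,W,boxes,name=None):
    hsv=cv2.cvtColor(im,cv2.COLOR_BGR2HSV)
    for nm,(x,y,w,h) in boxes.items():
        o=cv2.inRange(hsv[y:y+h,x:x+w],(5,150,150),(16,255,255))
        k=np.vstack([c for c in cv2.findContours(o,0,2)[0] if cv2.contourArea(c)>80]).reshape(-1,2)+[x,y]
        Q=(ray(W,cv2.convexHull(k.astype(np.float32)).reshape(-1,2),.088)[:,:2]*1000).astype(np.float32)
        r=cv2.minAreaRect(Q); a=r[2]+6.56; a=(a+45)%90-45
        print(nm,np.round(w2r(np.array(r[0])/1000),1),'size',np.round(r[1],1),'yaw rel deg %.1f'%a)
E
python3 - <<'E'
from car import *; import pickle
s=pickle.load(open('w1.pkl','rb'))
tops(cv2.imread('pics/w1.png'),cam('wrist',s),dict(loose=(240,195,110,110),stock=(445,225,110,95)))
E
python3 g.py -88 -12 200 90
```

```text
loose [-91.9 -82.9] size [70.6 70.9] yaw rel deg -16.3
stock [ 126.5 -108.4] size [70.7 70.5] yaw rel deg -0.3
t 2.90 rack pos [-60.2 -16.5] z 331.0 yaw rel deg 90.01 tilt [-0.0008 -0.0004] F [-0.4 -0.   0.2] gap 0.40 j [ 0.6   0.15 -0.65  1.52  0.09  1.51 -0.17]
shift now [ 0.46 -2.77 13.1 ] twist 0.000 shift after twist [ 0.46 -2.77 13.1 ]
```

```bash
python3 -m handwheel '{"translation":[[0.3,-0.8,3],[0.3,-0.8,4],[0.3,-0.8,4],[0.3,-0.8,4],[0,0,4],[0,0,4],[0,0,3],[0,0,2],[0,0,0.5],[0,0,0],[0,0,0]],"twist":[0,0,0,0,0,0,0,0,0,0,0]}'; python3 g.py -92 -5 45 90;python3 - <<'E'
from h import *
cv2.imwrite('pics/w2.png',viewer.get_image('wrist'))
cv2.imwrite('pics/s2.png',viewer.get_image('side')[150:350,200:460].repeat(3,0).repeat(3,1)[:600,:780])
E
```

```text
t: 4.28
tool_pos: [0.5187, -0.0388, 0.0474]
tcp_rot: [0.001, 0.746, 0.666, 0.0]
ft_force: [-0.5, 0.1, 0.4]
finger_gap: 0.4
t 4.28 rack pos [-91.3  -3.7] z 47.4 yaw rel deg 90.05 tilt [ 0.0015 -0.0004] F [-0.5  0.1  0.4] gap 0.40 j [ 0.55  0.32 -0.63  1.95  0.23  0.94 -0.31]
shift now [-0.13 -0.07  0.24] twist 0.001 shift after twist [-0.13 -0.07  0.24]
```

View pics/w2.png

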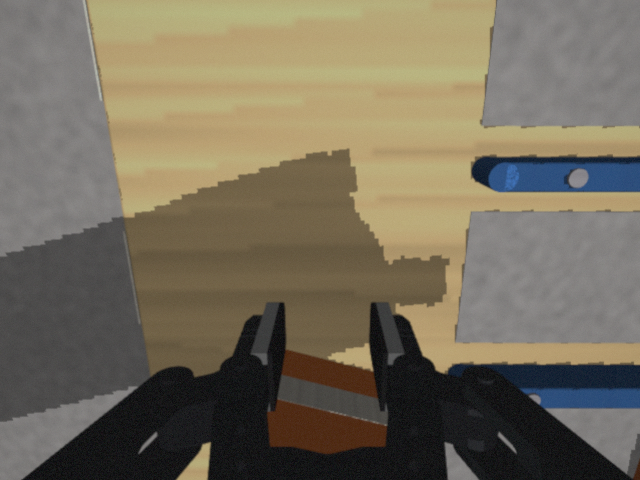

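View pics/s2.png

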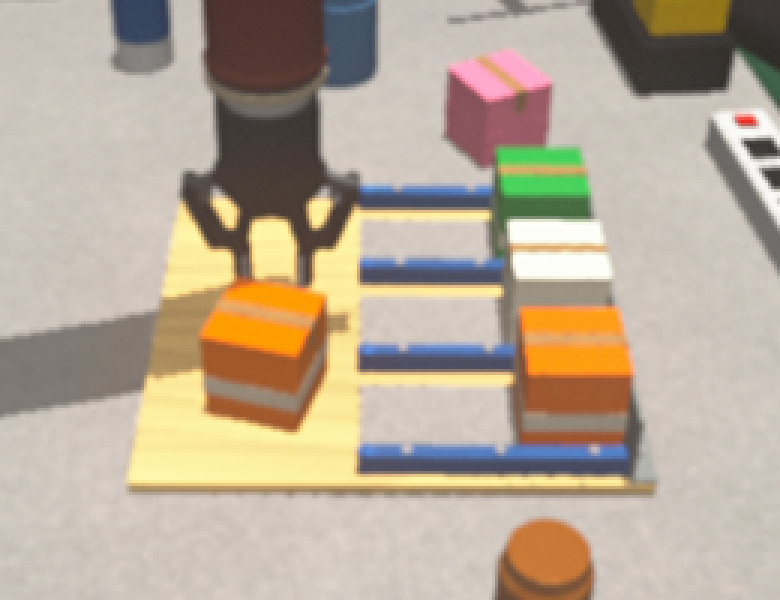

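```bash
python3 -m handwheel '{"translation":[[-0.8,0,0],[-0.7,0,0],[-0.4,0,0],[-0.4,0,0],[-0.4,0,0],[-0.4,0,0],[-0.4,0,0],[-0.4,0,0],[-0.4,0,0],[-0.4,0,0],[-0.3,0,0],[0,0,0]],"twist":[0,0,0,0,0,0,0,0,0,0,0,0]}'; python3 g.py -92 -61 45 90;python3 - <<'E'
from h import *
cv2.imwrite('pics/s3.png',viewer.get_image('side')[150:350,200:460].repeat(3,0).repeat(3,1)[:600,:780])
E
```

```text
t: 5.88
tool_pos: [0.5124, -0.0884, 0.0463]
tcp_rot: [0.0, 0.746, 0.666, -0.0]
ft_force: [-0.8, 0.3, -0.2]
finger_gap: 0.399
t 5.88 rack pos [-91.9 -53.7] z 46.3 yaw rel deg 90.06 tilt [ 0.     -0.0001] F [-0.8  0.3 -0.2] gap 0.40 j [ 0.62  0.32 -0.61  1.95  0.22  0.94 -0.21]
shift now [-0.73 -0.01  0.13] twist 0.001 shift after twist [-0.73 -0.01  0.13]
```

View pics/s3.png

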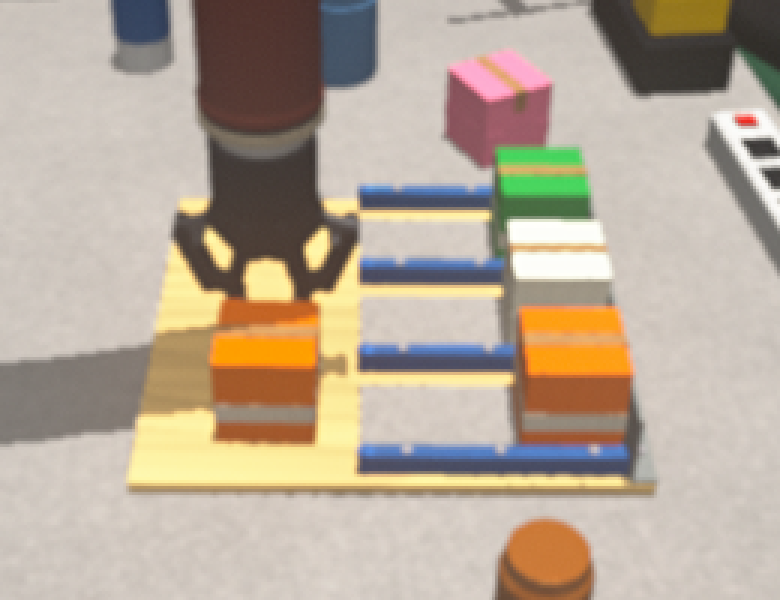

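The carton is now square (near top edge (210,366)-(318,366) in the crop). Next I measure the lateral offset.

```bash
python3 - <<'E'
from h import *; from g import w2r
c=cam('side'); f=lambda p:(np.array(p,float)+.5)/3+[200,150]-.5
for n,p in dict(loose=[[210,366],[318,366],[320,303],[221,299]],stock=[[525,375],[632,373],[618,308],[517,308]]).items(): print(n,np.round(w2r(ray(c,f(p),.088)),1).tolist())
E
```

```text
loose [[-125.6, -141.5], [-52.1, -140.8], [-52.4, -72.4], [-124.0, -68.5]]
stock [[88.2, -148.7], [161.3, -146.1], [162.3, -76.0], [89.3, -76.7]]
```

```bash
python3 -m handwheel '{"translation":[[-0.3,0,0],[-0.35,0,0],[0,0,0],[0,0,0]],"twist":[0,0,0,0]}'; python3 g.py -92 -61 45 90; python3 -m handwheel '{"translation":[[0.3,0,0],[0.8,0,0],[1.5,0,0],[2,0,0],[2,0,0],[0,0,-3],[0,0,-5],[0,0,-5],[0,0,-5],[0,0,-5],[0,0,-3],[0,0,0]],"twist":[0,0,0,0,0,0,0,0,0,0,0,0]}';python3 g.py -175 -108 300 180; python3 - <<'E'
from car import *
cv2.imwrite('pics/s4.png',viewer.get_image('side')[150:350,200:460].repeat(3,0).repeat(3,1)[:600,:780])
s=env.state(); im=viewer.get_image('wrist'); cv2.imwrite('pics/w4.png',im)
import pickle; pickle.dump(s,open('w4.pkl','wb'))
E
```

```text
t: 6.42
tool_pos: [0.5117, -0.0946, 0.0463]
tcp_rot: [0.0, 0.746, 0.666, -0.0]
ft_force: [0.5, 0.6, 0.4]
finger_gap: 0.399
t 6.42 rack pos [-91.9 -60. ] z 46.3 yaw rel deg 90.07 tilt [ 0.     -0.0001] F [0.5 0.6 0.4] gap 0.40 j [ 0.63  0.32 -0.61  1.95  0.22  0.94 -0.2 ]
shift now [-0.1  -0.01  0.13] twist 0.001 shift after twist [-0.1  -0.01  0.13]
t: 7.92
tool_pos: [0.5202, -0.0275, 0.3088]
tcp_rot: [0.002, 0.746, 0.666, 0.001]
ft_force: [-0.0, 0.3, -1.3]
finger_gap: 0.4
t 7.92 rack pos [-91.1   7.6] z 308.8 yaw rel deg 90.15 tilt [ 0.0042 -0.0007] F [-0.   0.3 -1.3] gap 0.40 j [ 0.61  0.08 -0.68  1.63  0.05  1.45 -0.18]
shift now [-11.54  -8.43   0.84] twist -1.568 shift after twist [  8.4  -11.56   0.84]
```

View pics/w4.png

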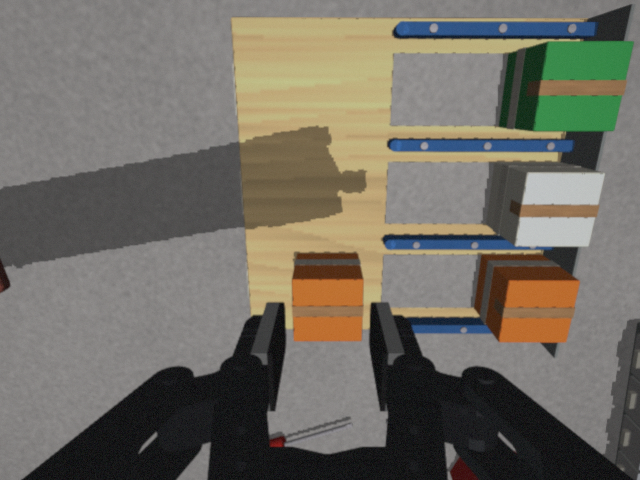

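View pics/s4.png

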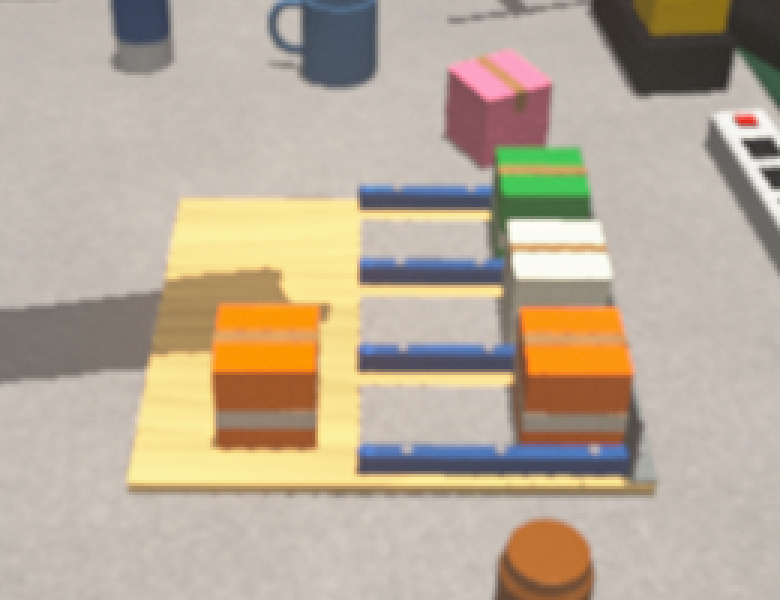

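```bash
python3 - <<'E'
from car import *; import pickle
s=pickle.load(open('w4.pkl','rb'))
tops(cv2.imread('pics/w4.png'),cam('wrist',s),dict(loose=(285,245,86,110),stock=(485,255,100,95)))
E
```

```text
loose [ -89.8 -107.4] size [70.1 70.9] yaw rel deg 0.2
stock [ 126.1 -108.1] size [70.3 70.5] yaw rel deg -0.1
```

The carton is square and centred at rack (-89.8,-107.4). Next I turn the tool and go behind it.

```bash
python3 -m handwheel '{"translation":[[0,0,0],[0,0,0],[0,0,0],[0,0,0],[0,0,0],[0,0,0],[0,0,0],[0,0,0],[0,0,0],[0,0,0]],"twist":[-0.174,-0.174,-0.174,-0.174,-0.174,-0.174,-0.174,-0.174,-0.176,0]}'; python3 g.py -163 -108 200 180
```

```text
t: 9.28
tool_pos: [0.5186, -0.0286, 0.305]
tcp_rot: [-0.001, 0.058, 0.998, 0.0]
ft_force: [0.9, -0.4, -0.1]
finger_gap: 0.399
t 9.28 rack pos [-92.6   6.4] z 305.0 yaw rel deg 179.89 tilt [-0.0021  0.0005] F [ 0.9 -0.4 -0.1] gap 0.40 j [ 0.68  0.09 -0.75  1.63  0.06  1.45  1.38]
shift now [  7.   -11.46  10.51] twist -0.002 shift after twist [  7.02 -11.44  10.51]
```

```bash
python3 -m handwheel '{"translation":[[1.4,-2,1.5],[1.4,-2.5,2],[1.4,-2.5,2],[1.4,-2.5,2],[1.4,-1.95,2],[0,0,1],[0,0,0],[0,0,0]],"twist":[0,0,0,0,0,0,0,0]}'; python3 g.py -163 -108 45 180
```

```text
t: 10.28
tool_pos: [0.4372, -0.1337, 0.2018]
tcp_rot: [0.0, 0.058, 0.998, 0.0]
ft_force: [0.2, 0.7, 0.8]
finger_gap: 0.397
t 10.28 rack pos [-161.4 -107.4] z 201.8 yaw rel deg 179.95 tilt [0.0007 0.0002] F [0.2 0.7 0.8] gap 0.40 j [ 0.85 -0.01 -0.63  1.93 -0.01  1.23  1.67]
shift now [ 0.17 -0.07 15.68] twist -0.001 shift after twist [ 0.17 -0.07 15.68]
```

```bash
python3 -m handwheel '{"translation":[[0.1,-0.1,2],[0,0,3],[0,0,3],[0,0,3],[0,0,2.5],[0,0,1.5],[0,0,0.6],[0,0,0],[0,0,0]],"twist":[0,0,0,0,0,0,0,0,0]}'; python3 g.py -163 -108 45 180;python3 - <<'E'
from h import *
cv2.imwrite('pics/w5.png',viewer.get_image('wrist'))
cv2.imwrite('pics/s5.png',viewer.get_image('side')[150:350,200:460].repeat(3,0).repeat(3,1)[:600,:780])
E
```

```text
t: 11.4
tool_pos: [0.4359, -0.1356, 0.0461]
tcp_rot: [0.001, 0.058, 0.998, -0.0]
ft_force: [0.3, -0.3, 0.1]
finger_gap: 0.4
t 11.40 rack pos [-162.5 -109.4] z 46.1 yaw rel deg 179.91 tilt [ 0.0012 -0.0005] F [ 0.3 -0.3  0.1] gap 0.40 j [ 0.8   0.19 -0.64  2.1   0.14  0.9   1.54]
shift now [0.05 0.14 0.11] twist -0.001 shift after twist [0.05 0.14 0.11]
```

View pics/w5.png

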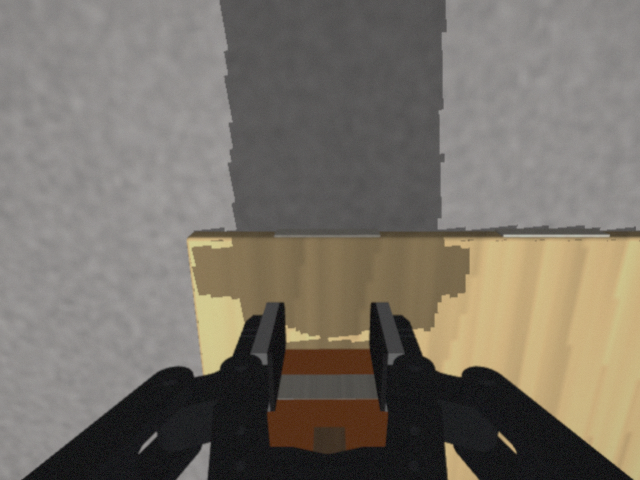

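View pics/s5.png

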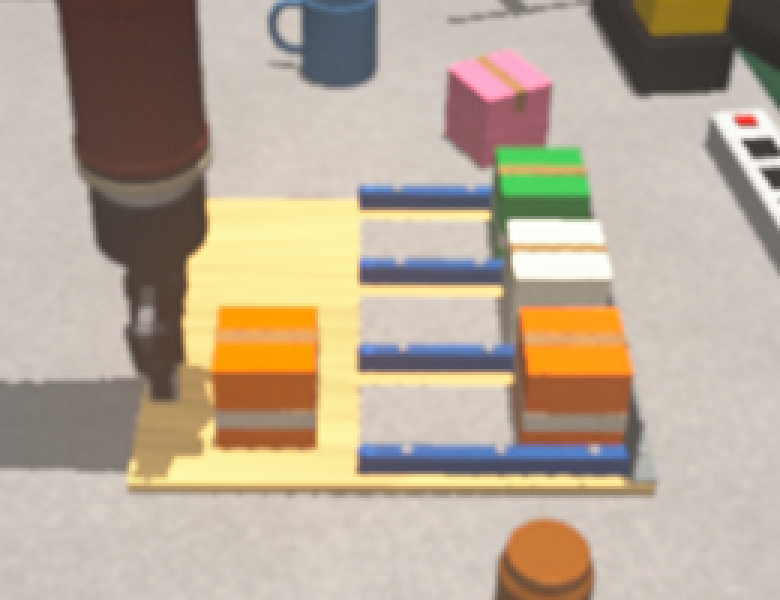

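```bash
python3 -m handwheel '{"translation":[[-0.6,0.15,0],[-0.8,0,0],[-0.5,0,0],[-0.5,0,0],[-0.7,0,0],[-0.8,0,0],[-0.8,0,0],[-0.8,0,0],[-0.7,0,0],[-0.5,0,0],[-0.3,0,0],[0,0,0]],"twist":[0,0,0,0,0,0,0,0,0,0,0,0]}'; python3 g.py 6.7 -108 45 180;python3 - <<'E'
from h import *
cv2.imwrite('pics/s6.png',viewer.get_image('side')[150:350,200:460].repeat(3,0).repeat(3,1)[:600,:780])
E
```

```text
t: 13.0
tool_pos: [0.5054, -0.142, 0.0455]
tcp_rot: [0.0, 0.058, 0.998, 0.0]
ft_force: [0.4, 0.4, 0.8]
finger_gap: 0.396
t 13.00 rack pos [ -92.7 -107.8] z 45.5 yaw rel deg 179.93 tilt [0.0007 0.    ] F [0.4 0.4 0.8] gap 0.40 j [ 0.73  0.33 -0.61  1.94  0.23  0.94  1.46]
shift now [-9.94 -0.01  0.05] twist -0.001 shift after twist [-9.94 -0.02  0.05]
```

View pics/s6.png

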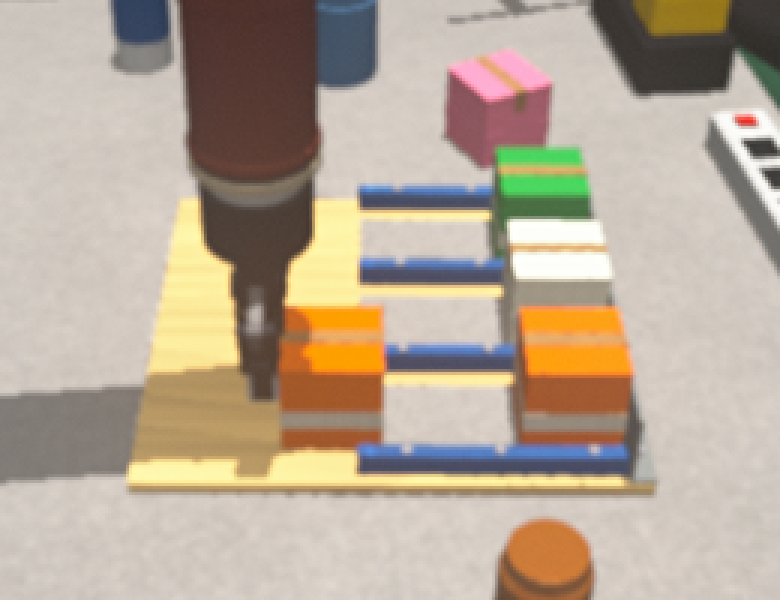

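```bash
python3 -m handwheel '{"translation":[[-0.4,0,0],[-0.7,0,0],[-0.8,0,0],[-0.8,0,0],[-0.8,0,0],[-0.8,0,0],[-0.8,0,0],[-0.8,0,0],[-0.8,0,0],[-0.7,0,0],[-0.4,0,0],[0,0,0]],"twist":[0,0,0,0,0,0,0,0,0,0,0,0]}'; python3 g.py 6.7 -108 45 180;python3 - <<'E'
from h import *
cv2.imwrite('pics/s7.png',viewer.get_image('side')[150:350,200:460].repeat(3,0).repeat(3,1)[:600,:780])
E
```

```text
t: 14.55
tool_pos: [0.583, -0.151, 0.0454]
tcp_rot: [0.0, 0.058, 0.998, 0.0]
ft_force: [1.3, 0.6, 1.5]
finger_gap: 0.398
t 14.55 rack pos [ -14.5 -107.9] z 45.4 yaw rel deg 179.92 tilt [0.0009 0.0001] F [1.3 0.6 1.5] gap 0.40 j [ 0.65  0.47 -0.58  1.76  0.3   1.01  1.41]
shift now [-2.12 -0.01  0.04] twist -0.001 shift after twist [-2.12 -0.01  0.04]
```

View pics/s7.png

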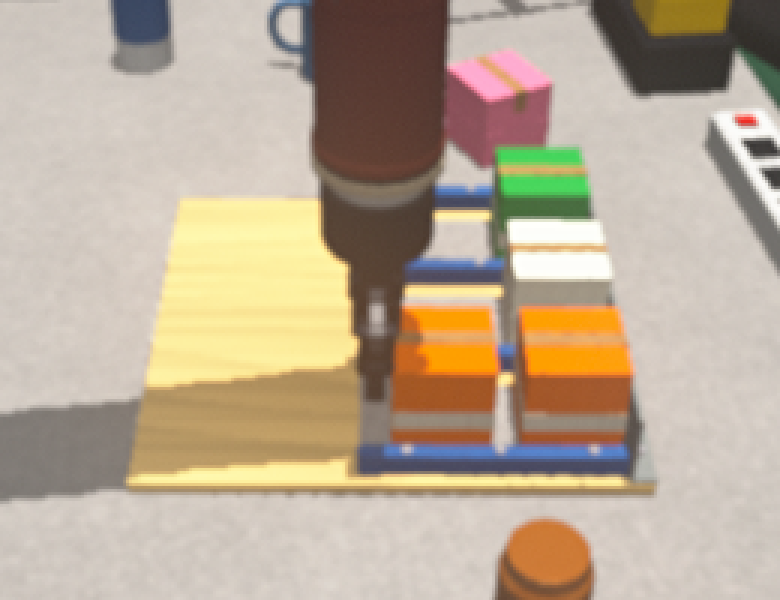

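```bash
python3 - <<'E'
from h import *; from g import w2r
c=cam('side'); im=cv2.imread('pics/s7.png'); hsv=cv2.cvtColor(im,cv2.COLOR_BGR2HSV)
o=cv2.inRange(hsv,(4,150,40),(18,255,255))
f=lambda p:(np.array(p,float)+.5)/3+[200,150]-.5
for r in(350,362,371,385,400):
    x=np.where(o[r,450:560]==0)[0]; print(r,x.min()+450,x.max()+450)
for p in [[[498.5,373.5],[523,374]],[[497,320],[517,320]]]: print(w2r(ray(c,f(p),.088)).round(1).tolist())
E
```

```text
350 450 521
362 450 559
371 501 536
385 495 524
400 492 524
[[70.3, -147.3], [86.9, -147.7]]
[[73.8, -90.4], [88.1, -90.3]]
```

```bash
python3 -m handwheel '{"translation":[[-0.4,0,0],[-0.5,0,0],[-0.3,0,0],[0,0,0]],"twist":[0,0,0,0]}'; python3 g.py 6.7 -108 45 180;python3 - <<'E'
from h import *
im=viewer.get_image('side'); cv2.imwrite('pics/s8f.png',im)
cv2.imwrite('pics/s8.png',cv2.resize(im[235:315,315:420],None,fx=7,fy=7,interpolation=cv2.INTER_CUBIC))
E
```

```text
t: 15.1
tool_pos: [0.5949, -0.1525, 0.0454]
tcp_rot: [0.0, 0.058, 0.998, 0.0]
ft_force: [1.0, -1.0, 1.9]
finger_gap: 0.405
t 15.10 rack pos [  -2.6 -108. ] z 45.4 yaw rel deg 179.92 tilt [0.0008 0.0001] F [ 1.  -1.   1.9] gap 0.40 j [ 0.64  0.49 -0.58  1.73  0.3   1.02  1.41]
shift now [-0.93 -0.    0.04] twist -0.001 shift after twist [-0.93 -0.    0.04]
```

View pics/s8.png

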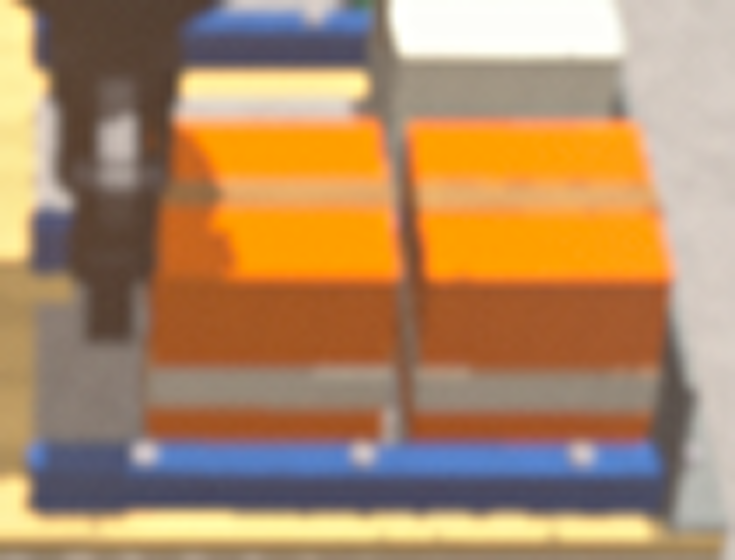

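```bash
python3 -m handwheel '{"translation":[[-0.2,0,0],[-0.2,0,0],[0,0,0]],"twist":[0,0,0]}'; python3 g.py 6.7 -108 45 180;python3 - <<'E'
from h import *
im=viewer.get_image('side'); cv2.imwrite('pics/s9f.png',im)
cv2.imwrite('pics/s9.png',cv2.resize(im[235:315,315:420],None,fx=7,fy=7,interpolation=cv2.INTER_CUBIC))
E
```

```text
t: 15.52
tool_pos: [0.5985, -0.1529, 0.0454]
tcp_rot: [0.0, 0.058, 0.998, 0.0]
ft_force: [-0.9, -1.1, 3.2]
finger_gap: 0.399
t 15.53 rack pos [   1.1 -108. ] z 45.4 yaw rel deg 179.93 tilt [0.0003 0.    ] F [-0.9 -1.1  3.2] gap 0.40 j [ 0.63  0.49 -0.58  1.72  0.31  1.02  1.4 ]
shift now [-0.56 -0.    0.04] twist -0.001 shift after twist [-0.56 -0.    0.04]
```

View pics/s9.png

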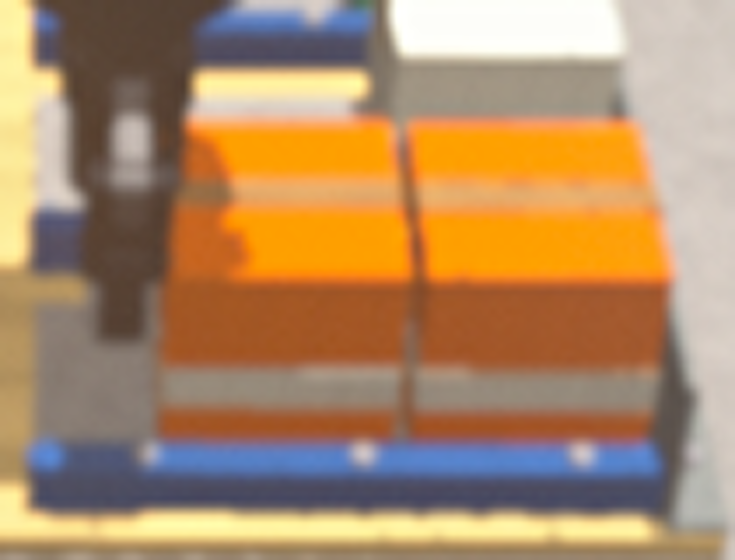

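```bash
python3 -m handwheel '{"translation":[[-0.1,0,0],[-0.05,0,0],[0,0,0]],"twist":[0,0,0]}'; python3 g.py 6.7 -108 45 180;python3 - <<'E'
from h import *
im=viewer.get_image('side'); cv2.imwrite('pics/s10f.png',im)
cv2.imwrite('pics/s10.png',cv2.resize(im[235:315,315:420],None,fx=7,fy=7,interpolation=cv2.INTER_CUBIC))
print([env.state()['ft_force'].round(1).tolist() for i in range(3)])
E
```

```text
t: 15.95
tool_pos: [0.5998, -0.153, 0.0453]
tcp_rot: [-0.0, 0.058, 0.998, 0.0]
ft_force: [-2.0, 0.2, 3.9]
finger_gap: 0.399
t 15.95 rack pos [   2.4 -108. ] z 45.3 yaw rel deg 179.93 tilt [-0.  0.] F [-2.   0.2  3.9] gap 0.40 j [ 0.63  0.5  -0.57  1.71  0.31  1.02  1.4 ]
shift now [-0.43 -0.    0.03] twist -0.001 shift after twist [-0.43 -0.    0.03]
[[-0.5, 0.6, 4.1], [-0.5, 0.6, 4.1], [-0.5, 0.6, 4.1]]
```

View pics/s10.png

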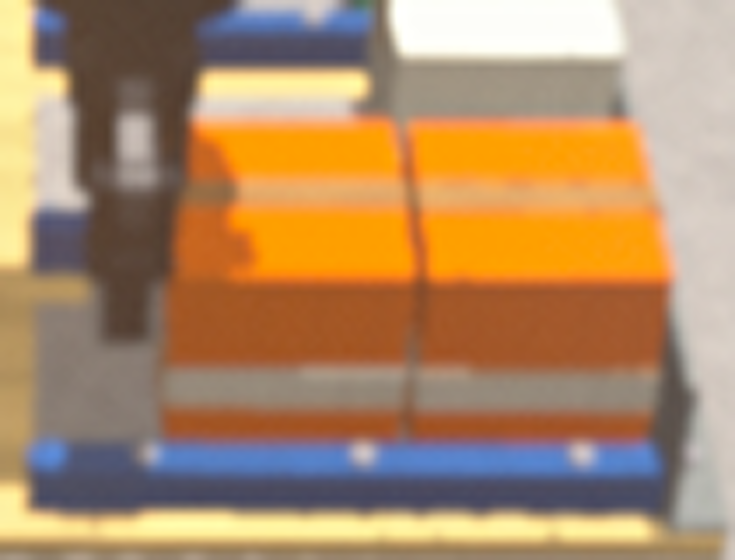

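```bash
python3 - <<'E'
from h import *
cv2.imwrite('pics/w11.png',viewer.get_image('wrist'));cv2.imwrite('pics/sc11.png',viewer.get_image('scene')); s=env.state(); print(s['ft_force'],s['torque'],s['effort'].round(1))
E
```

```text
[-1.44575357 -0.2594042   3.6284472 ] [ 0.06972969  0.3287129  -0.02808404] [ -0.2 -64.1  -9.5 -33.6   0.1  -0.6   0. ]
```

View pics/w11.png

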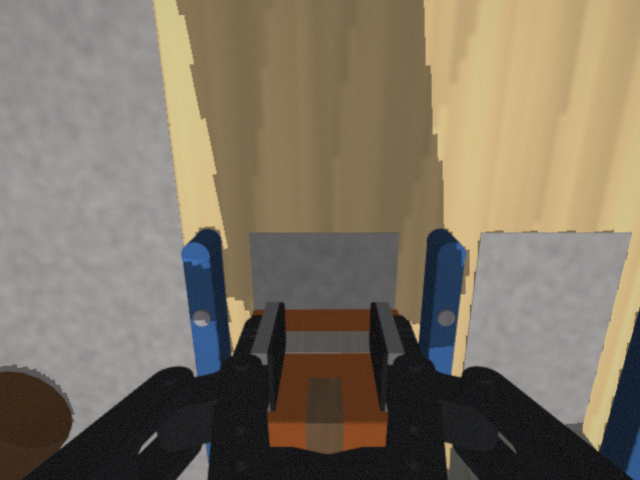

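View pics/sc11.png

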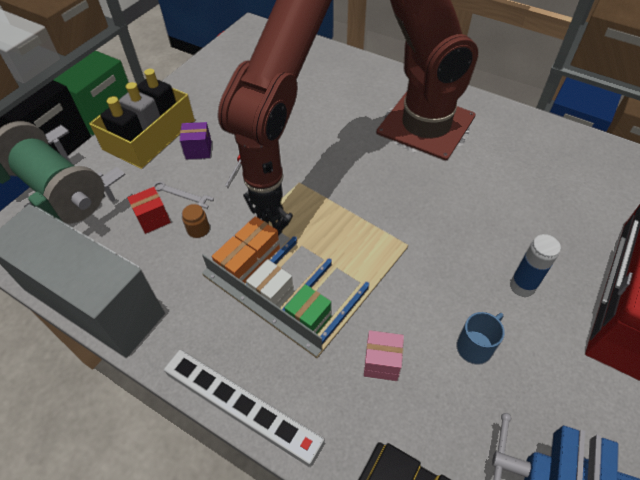

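```bash
python3 -m handwheel '{"translation":[[-0.05,0,0],[-0.05,0,0],[0,0,0],[0,0,0]],"twist":[0,0,0,0]}'; python3 - <<'E'
from h import *
im=viewer.get_image('side'); cv2.imwrite('pics/s12f.png',im)
cv2.imwrite('pics/s12.png',cv2.resize(im[235:315,315:420],None,fx=7,fy=7,interpolation=cv2.INTER_CUBIC))
g=lambda f:cv2.cvtColor(cv2.imread(f),cv2.COLOR_BGR2HSV)[...,2].astype(int)
for f in('s8f','s9f','s10f','s12f'):
    a=g(f'pics/{f}.png'); print(f,[a[r,368:380].tolist() for r in(257,268,272)], a[270,405:415].tolist())
E
```

```text
t: 16.6
tool_pos: [0.6009, -0.1532, 0.0453]
tcp_rot: [0.0, 0.058, 0.998, 0.0]
ft_force: [-2.4, -0.7, 3.2]
finger_gap: 0.404
s8f [[255, 246, 195, 150, 143, 200, 254, 255, 254, 254, 254, 254], [254, 255, 255, 227, 150, 123, 161, 236, 255, 255, 254, 254], [254, 255, 255, 251, 198, 138, 131, 198, 255, 255, 255, 254]] [254, 254, 254, 254, 254, 244, 221, 208, 209, 213]
s9f [[254, 255, 255, 231, 166, 197, 252, 255, 254, 254, 254, 254], [254, 254, 254, 255, 255, 217, 170, 232, 255, 255, 254, 254], [254, 254, 254, 255, 255, 237, 172, 197, 253, 255, 255, 254]] [254, 254, 254, 254, 254, 244, 220, 209, 211, 213]
s10f [[254, 254, 255, 254, 221, 207, 250, 255, 254, 254, 254, 254], [254, 254, 254, 255, 255, 232, 191, 231, 254, 255, 254, 254], [254, 254, 254, 255, 255, 255, 222, 208, 251, 255, 255, 254]] [254, 254, 254, 254, 254, 244, 220, 209, 210, 213]
s12f [[254, 254, 255, 254, 233, 217, 249, 255, 254, 254, 254, 254], [254, 254, 254, 254, 255, 253, 229, 233, 253, 254, 254, 254], [254, 254, 254, 254, 255, 255, 240, 224, 250, 255, 255, 254]] [254, 254, 254, 254, 254, 244, 220, 209, 209, 213]
```

View pics/s12.png

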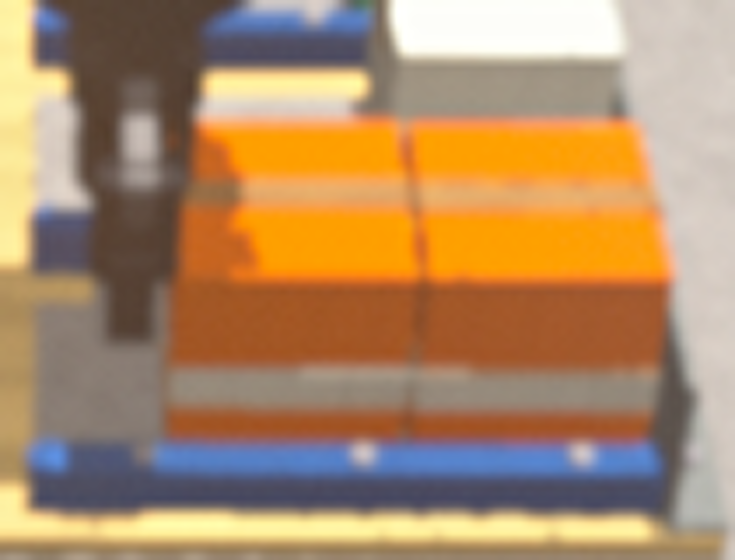

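```bash
python3 -m handwheel '{"translation":[[-0.04,0,0],[-0.04,0,0],[0,0,0],[0,0,0]],"twist":[0,0,0,0]}'; python3 - <<'E'
from h import *
im=viewer.get_image('side'); cv2.imwrite('pics/s13f.png',im)
cv2.imwrite('pics/s13.png',cv2.resize(im[235:315,315:420],None,fx=7,fy=7,interpolation=cv2.INTER_CUBIC))
g=lambda f:cv2.cvtColor(cv2.imread(f),cv2.COLOR_BGR2HSV)[...,2].astype(int)
for f in('s10f','s12f','s13f'):
    a=g(f'pics/{f}.png'); print(f,[a[r,370:378].tolist() for r in(257,268,272)], a[262,405:415].tolist(),a[270,405:415].tolist())
E
```

```text
t: 17.15
tool_pos: [0.6016, -0.1533, 0.0453]
tcp_rot: [0.0, 0.058, 0.998, 0.0]
ft_force: [-2.7, 0.3, 3.0]
finger_gap: 0.403
s10f [[255, 254, 221, 207, 250, 255, 254, 254], [254, 255, 255, 232, 191, 231, 254, 255], [254, 255, 255, 255, 222, 208, 251, 255]] [229, 228, 229, 226, 219, 215, 212, 210, 211, 212] [254, 254, 254, 254, 254, 244, 220, 209, 210, 213]
s12f [[255, 254, 233, 217, 249, 255, 254, 254], [254, 254, 255, 253, 229, 233, 253, 254], [254, 254, 255, 255, 240, 224, 250, 255]] [228, 228, 229, 226, 219, 216, 212, 211, 211, 212] [254, 254, 254, 254, 254, 244, 220, 209, 209, 213]
s13f [[254, 254, 248, 233, 249, 254, 254, 254], [254, 254, 254, 253, 238, 237, 252, 254], [254, 254, 255, 255, 252, 238, 250, 255]] [229, 228, 229, 226, 219, 215, 212, 212, 211, 212] [254, 254, 254, 254, 254, 244, 221, 209, 210, 213]
```

View pics/s13.png

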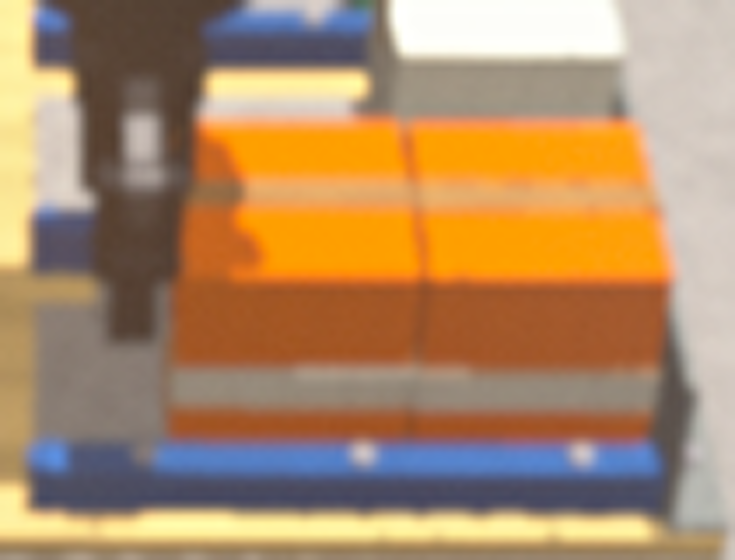

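```bash
python3 -m handwheel '{"translation":[[-0.03,0,0],[-0.03,0,0],[0,0,0],[0,0,0]],"twist":[0,0,0,0]}'; python3 - <<'E'
from h import *
im=viewer.get_image('side'); cv2.imwrite('pics/s14f.png',im)
g=lambda f:cv2.cvtColor(cv2.imread(f),cv2.COLOR_BGR2HSV)[...,2].astype(int)
for f in('s12f','s13f','s14f'):
    a=g(f'pics/{f}.png'); print(f,[a[r,370:378].tolist() for r in(257,268,272)], a[262,405:415].tolist(),a[270,405:415].tolist())
E
```

```text
t: 17.7
tool_pos: [0.6022, -0.1534, 0.0453]
tcp_rot: [0.0, 0.058, 0.998, 0.0]
ft_force: [-1.7, 0.4, 3.0]
finger_gap: 0.403
s12f [[255, 254, 233, 217, 249, 255, 254, 254], [254, 254, 255, 253, 229, 233, 253, 254], [254, 254, 255, 255, 240, 224, 250, 255]] [228, 228, 229, 226, 219, 216, 212, 211, 211, 212] [254, 254, 254, 254, 254, 244, 220, 209, 209, 213]
s13f [[254, 254, 248, 233, 249, 254, 254, 254], [254, 254, 254, 253, 238, 237, 252, 254], [254, 254, 255, 255, 252, 238, 250, 255]] [229, 228, 229, 226, 219, 215, 212, 212, 211, 212] [254, 254, 254, 254, 254, 244, 221, 209, 210, 213]
s14f [[254, 254, 252, 239, 248, 254, 254, 254], [254, 254, 254, 253, 249, 245, 252, 254], [254, 254, 254, 255, 253, 244, 251, 255]] [229, 228, 229, 226, 220, 214, 213, 210, 211, 213] [254, 254, 254, 254, 254, 244, 220, 208, 210, 212]
```

```bash
python3 -m handwheel '{"translation":[[-0.03,0,0],[-0.03,0,0],[0,0,0],[0,0,0]],"twist":[0,0,0,0]}'; python3 - <<'E'
from h import *
im=viewer.get_image('side'); cv2.imwrite('pics/s15f.png',im)
g=lambda f:cv2.cvtColor(cv2.imread(f),cv2.COLOR_BGR2HSV)[...,2].astype(int)
for f in('s14f','s15f'):
    a=g(f'pics/{f}.png'); print(f,[a[r,370:378].tolist() for r in(257,268,272)], a[262,405:415].tolist(),a[270,405:415].tolist())
E
python3 g.py
```

```text
t: 18.25
tool_pos: [0.6028, -0.1534, 0.0453]
tcp_rot: [0.0, 0.058, 0.998, 0.0]
ft_force: [-2.1, -0.3, 2.9]
finger_gap: 0.401
s14f [[254, 254, 252, 239, 248, 254, 254, 254], [254, 254, 254, 253, 249, 245, 252, 254], [254, 254, 254, 255, 253, 244, 251, 255]] [229, 228, 229, 226, 220, 214, 213, 210, 211, 213] [254, 254, 254, 254, 254, 244, 220, 208, 210, 212]
s15f [[254, 254, 252, 242, 249, 254, 254, 254], [254, 254, 254, 254, 252, 249, 252, 254], [254, 254, 254, 254, 253, 249, 252, 254]] [229, 228, 229, 226, 220, 215, 212, 212, 210, 212] [254, 254, 254, 254, 254, 244, 221, 208, 210, 213]
t 18.30 rack pos [   5.4 -108. ] z 45.3 yaw rel deg 179.93 tilt [0.0001 0.    ] F [-1.8 -0.1  2.7] gap 0.40 j [ 0.63  0.5  -0.57  1.7   0.31  1.03  1.4 ]
```

```bash
python3 -m handwheel '{"translation":[[-0.03,0,0],[-0.03,0,0],[0,0,0],[0,0,0]],"twist":[0,0,0,0]}'; python3 - <<'E'
from h import *
im=viewer.get_image('side'); cv2.imwrite('pics/s16f.png',im)
g=lambda f:cv2.cvtColor(cv2.imread(f),cv2.COLOR_BGR2HSV)[...,2].astype(int)
for f in('s15f','s16f'):
    a=g(f'pics/{f}.png'); print(f,[a[r,370:378].tolist() for r in(257,268,272)], a[262,405:415].tolist(),a[270,405:415].tolist())
E
python3 g.py
```

```text
t: 18.8
tool_pos: [0.6033, -0.1535, 0.0453]
tcp_rot: [-0.0, 0.058, 0.998, 0.0]
ft_force: [-3.1, 0.7, 2.9]
finger_gap: 0.399
s15f [[254, 254, 252, 242, 249, 254, 254, 254], [254, 254, 254, 254, 252, 249, 252, 254], [254, 254, 254, 254, 253, 249, 252, 254]] [229, 228, 229, 226, 220, 215, 212, 212, 210, 212] [254, 254, 254, 254, 254, 244, 221, 208, 210, 213]
s16f [[254, 254, 253, 249, 251, 254, 254, 254], [254, 254, 254, 254, 253, 249, 252, 254], [254, 254, 254, 254, 254, 252, 253, 254]] [229, 228, 228, 223, 218, 214, 214, 211, 211, 212] [254, 254, 254, 254, 254, 242, 218, 208, 210, 212]
t 18.85 rack pos [   5.9 -108. ] z 45.3 yaw rel deg 179.92 tilt [-0.0002  0.    ] F [-3.1  1.   4.5] gap 0.40 j [ 0.63  0.5  -0.57  1.7   0.31  1.03  1.4 ]
```

The seam has closed and the stock's far edge shifted slightly (sub-pixel), so the cartons have met. I back off straight, then lift.

```bash
python3 -m handwheel '{"translation":[[0.2,0,0],[0.5,0,0],[1,0,0],[1.5,0,0],[1.5,0,0],[1,0,-2],[1,0,-4],[1,0,-5],[0,0,-5],[0,0,-5],[0,0,-4],[0,0,0]],"twist":[0,0,0,0,0,0,0,0,0,0,0,0]}'; python3 g.py -120 0 300 180
```

```text
t: 20.35
tool_pos: [0.5276, -0.1446, 0.2985]
tcp_rot: [0.003, 0.058, 0.998, -0.001]
ft_force: [-0.0, 0.2, -0.4]
finger_gap: 0.401
t 20.35 rack pos [ -70.3 -107.8] z 298.5 yaw rel deg 179.91 tilt [ 0.005  -0.0024] F [-0.   0.2 -0.4] gap 0.40 j [ 0.77  0.14 -0.65  1.59  0.09  1.43  1.57]
shift now [ 4.98 10.77 -0.19] twist -0.001 shift after twist [ 4.97 10.78 -0.19]
```

```bash
python3 -m handwheel '{"translation":[[0,0,0],[0,0,0]],"twist":[0,0]}' >/dev/null; python3 - <<'E'
from h import *
import pickle
s=env.state(); im=viewer.get_image('wrist'); cv2.imwrite('pics/w17.png',im); pickle.dump(s,open('w17.pkl','wb'))
im=viewer.get_image('side'); cv2.imwrite('pics/s17f.png',im); cv2.imwrite('pics/s17.png',cv2.resize(im[190:320,238:428],None,fx=4,fy=4,interpolation=cv2.INTER_CUBIC))
im=viewer.get_image('scene'); cv2.imwrite('pics/sc17f.png',im); cv2.imwrite('pics/sc17.png',cv2.resize(im[175:360,195:415],None,fx=3.2,fy=3.2,interpolation=cv2.INTER_CUBIC))
E
```

```text
(no output)
```

View pics/w17.png

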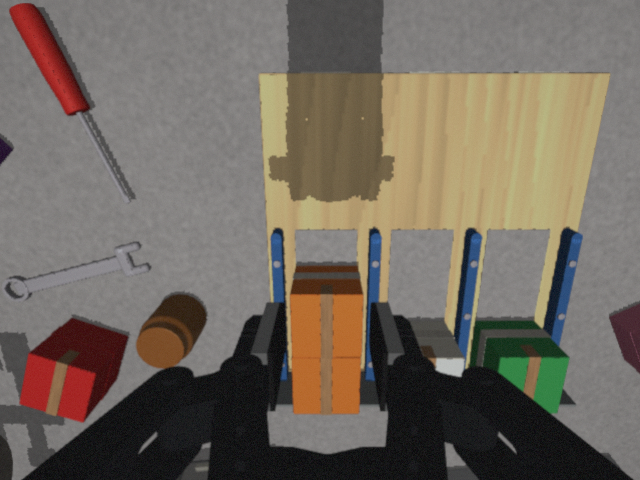

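View pics/s17.png

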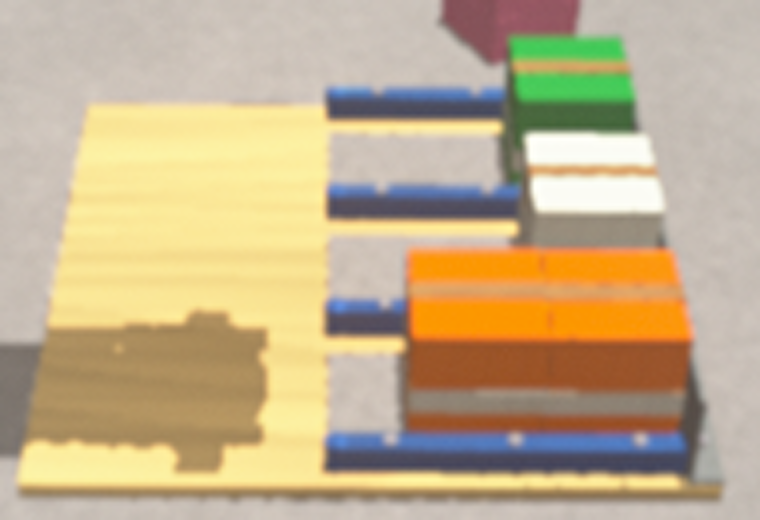

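View pics/sc17.png

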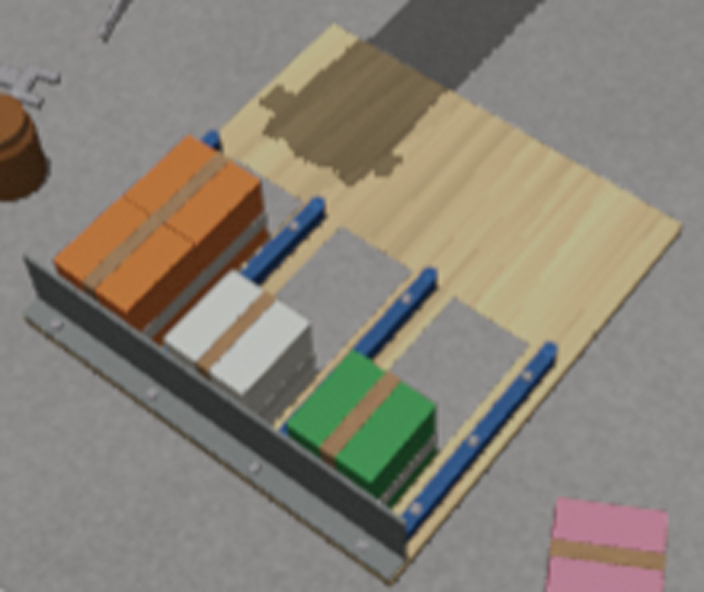

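The pictures show the two orange cartons flush and in line, with a hairline seam at about side-crop (547,290). The rail clearance is even on both sides. I measure once more from the wrist image, then hand in.

```bash
python3 - <<'E'
from car import *; import pickle
s=pickle.load(open('w17.pkl','rb'))
W=cam('wrist',s)
tops(cv2.imread('pics/w17.png'),W,dict(both=(285,277,80,145)))
tops(cv2.imread('pics/w17.png'),W,dict(loose=(285,277,80,80)))
a=cv2.imread('pics/s17f.png').astype(int);b=cv2.imread('pics/side0.png').astype(int)
print('stock/right side diff',abs(a-b)[195:315,395:428].max(), abs(a-b)[195:250,365:428].max())
print(ticket.sign_off())
E
```

```text
both [  90.5 -108.7] size [ 71.3 141.8] yaw rel deg -0.1
loose [  54.3 -108.6] size [71.2 69.4] yaw rel deg -0.1
stock/right side diff 16 11
the job is handed in; nothing more can be done
None
```

The orange carton is in the orange (-y) lane, up against the orange stock carton and square to it. I handed the job in at about 20.8 s of the 58 s allowed.

**What I did:** With the fingers partly open, I used their outer sides as a flat pusher. I pushed the carton sideways on the apron, which also squared it and put it in front of the lane. I then pushed it straight down the lane until the seam closed, backed straight out and lifted clear. The fingertips stayed at about z = 45 mm, above the 32 mm rail tops.

**Last checks:**
- **Fit:** the wrist view puts the pair at rack y ≈ -108.7 mm (lane centre -108 mm), turned -0.1° to the rack. The two together measure 141.8 mm by mask (two cartons are 144 mm; the mask reads 1–2 mm short), with only a hairline seam left.
- **Stock:** comparing side views before and after shows the white and green cartons did not move. The orange stock shifted by less than a pixel (under about 1 mm) at contact.
- **Clear of everything:** the tool is at z ≈ 0.30 m with about zero force on it.

**Unexplained or disagreeing:**
- **Vertical force:** during the last part of the push, the vertical force reading rose to about 3–4.5 N. I saw nothing touching in the pictures, and it went back to zero after I withdrew.
- **Side camera offset:** it read sideways positions about 4 mm differently from the wrist camera, so I used it only to compare the cartons with each other.

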